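# Key a tube carousel back onto its drive spindle

### The arm

A 6-joint arm with a two-finger parallel gripper is mounted at the origin on a cart in front of the work surface, level with it; the furniture and walls round the work are solid. World frame = base frame: x ahead of the robot, y to its left, z up, the work surface at z = 0. Lengths are in m, angles in rad, forces in N, time in s.
With the tool pointing down it reaches from about 0.35 to 0.775 m from the base axis. Payload 7.3 kg.
Tool frame: the origin (TCP) lies at the very end of the fingers, on their centre line; the grasp point (between the pads) lies 19 mm behind it (robot.tcp_to_grasp is the z of the grasp point in the tool frame, in m); z points along the fingers, y is the line along which they close (so a half turn about z gives the same grasp; the last joint's range is limited). The gripper opens to 92 mm and grips with 3 to 60 N. Pads are 19 mm wide; open, the fingers measure 130 mm over their backs; the gripper's body (75 mm by 190 mm) begins 47 mm behind the grasp point.
Start: joints at [1, 0.342, 1.524, -0, 1.275, -0.146], TCP at [0.216, 0.478, 0.227] pointing down, gripper open.
Joint ranges: [-2.53, 2.53], [-0.77, 2.02], [0.04, 2.7], [-1, 4.14], [0.28, 2.66], [-3.11, 3.11]. Speed limits (rad/s): [2.57, 2.57, 3.14, 3.14, 3.14, 3.14].

### API

Orientations are given as [roll, pitch, yaw] about the fixed x, y, z axes, in that order (R = Rz(yaw) Ry(pitch) Rx(roll)).
In Python, from cell import monitor, read_camera, get_calibration, job, robot gives the robot as it stands. The module is installed in compiled form; this text tells all that it offers.
- The arm moves only by the tool send_rows, never from a script. Its argument "targets" is a list of rows, each an object with "translation": the shift along the tool's x, y, z in cm, a list of three; "spin": the turn about the tool's z in degrees; "jaw": the opening, from 0 (shut) to 1 (fully open). A call has exactly 5 rows; each row is the pose to reach, as a shift and turn from the pose commanded when the call began, along the tool's axes at that moment; what a row does not reach only later rows make up. A row lasts 1/10 s, in which the tool goes at most 50 mm and 8.59 degrees, less where a joint would pass 70% of its speed; a pose out of reach is approached as far as the arm can. A call with a gripper value outside its range is refused whole. The fingers move at their own pace and stop on an object; "force" is the grip in N (left out, the last holds). Time passes only in rows, so rows that repeat a pose let the fingers close, or fill a call up. It gives the time, the measured TCP pose, the force, the opening and the grip force at its end, in the units of the state.
- monitor.observe(): the state, without advancing time (a new reading comes with each control period).
- read_camera(name): name is "scene" or "top" or "wrist"; returns (picture, depth): 480x640x3 uint8, red, green, blue; 480x640 float32, m along the optical axis (not along the pixel's ray), 0 where there is no reading.
- get_calibration(name): a dict with "intrinsics" (3x3 intrinsics, pixels), "D" ([k1, k2, p1, p2, k3] as OpenCV has them; the pictures are not rectified), "origin" and "orientation" of the camera in the world; the wrist camera has in their place "hand_eye" (4x4, takes a point from camera to tool coordinates, whose origin is the TCP and whose axes are the flange's). Camera axes: x right, y up, looking along -z (the intrinsics and any distortion apply to the point x, -y, -z); pixel columns grow to the right and rows downward; lengths in m; the calibration is good to about 2 mm. A picture is of the moment at which its call begins: read the wrist's pose just before it. get_calibration takes no time and is no camera call.
- job.hand_in(): hands the job in; it is judged then, once.
The state is a dict: "time": time; "qpos": joint angles; "qvel": joint speeds; "joint_efforts": joint torques, N m; "tool_pos": TCP position; "tool_rot": TCP orientation; "contact_force": force on the tool from outside, world axes, zero at the start; "torque": the same for the moment, N m; "opening": finger opening in m; "grip_force": force on a finger pad.
Only numpy, scipy, OpenCV 4.12 (cv2) and the standard library are available. Lean on these libraries where they do the work, as an engineer would, in place of code of your own. Each camera call takes 0.05 s, during which the arm holds its last target. There are 200 camera calls.

### The job

Put the washed tube carousel back on its round drive. The lower disc only rides on top of the drive dog: turn it until it drops fully home, then slide the spacer sleeve and after it the upper disc (hub upward) over the spindle's two keys, each right down flat onto the part below. Last, tip the tongue at the spindle's top right over to either side so that it lies across the upper hub, and leave the jar and the two bottles near the work where they are.

Things in the scene. Friction and masses are not known exactly. Their poses are not given: they have to be found in the camera images.
- drive_base: Fixed carousel drive: grey round housing 150 mm across with an aluminium flange (84 mm across, top 40 mm above the bench) and an upright steel spindle, 170 mm high, in its middle. It does not turn. Origin on the spindle axis at bench level, z up; x is the key line: the dog bar and both spindle keys lie along it, to both sides. A tall analyser (280 mm high) stands to its left.
- dog (a point): Middle of the top of the drive dog, on the spindle axis, 50 mm above the bench. The dog is a bar on the flange along the drive_base's x: 52 mm long in all, 16 mm wide, 10 mm high. Through it rises a round pilot collar, 34 mm diameter, up to 69 mm above the bench. All the drive's steel is ground and greased (friction about 0.2).
- key_top (a point): Point on the spindle axis at the top of the keys, 142 mm above the bench. From 69 mm up the spindle is 20 mm round with two opposed keys along the drive_base's x, each 8 mm wide and reaching to 15 mm from the axis, chamfered over their top 6 mm. Above them the plain nose, slotted for the tongue and chamfered at the top, ends at 170 mm.
- tongue (a joint): Angle of the steel tongue (26 x 12 x 6 mm) that swings in the slot of the spindle's nose on a cross pin through its lower end, 164 mm above the bench; light friction (0.012 N m), stays where left. 0 = upright, so parts pass over it; +1.57 = upper end laid over towards the drive_base's -y, -1.57 = towards its +y. Either way locks.
- tongue_tip (a point): The upper end of the tongue (184 mm above the bench when upright).
- lower_disc: White disc with two steel pegs, 120 mm diameter, plate 8 mm thick, hub 64 mm diameter and 30 mm high in all. Origin on its axis in the underside, z up. 36 mm round bore; in the underside a pocket 20 x 56 x 11 mm along its x, which drops over the dog when its x lies along the drive_base's x, either way. Starts riding on the dog, underside at 50 mm, turning easily; home 40 mm, hub top 70 mm.
- peg_a (a point): Point 30 mm above the lower disc's underside on the upright lifting peg on its +x side, 51 mm from its axis. The pegs are 13 mm thick with a 16 mm head and stand from 8 to 52 mm above the underside.
- peg_b (a point): The same on the peg on the -x side.
- spacer: Aluminium sleeve standing on the bench, 52 mm high, 60 mm diameter with two outside flats 48 mm apart facing its +y and -y (grip there). Origin on its axis in the underside, z up. Through bore 22 mm round with two opposed keyways along its x, 10 mm wide, reaching to 16 mm from the axis (1 mm clearance all round). Home it stands on the lower disc's hub, underside at 70 mm.
- upper_disc: White disc without pegs lying hub up, 120 mm diameter, plate 8 mm thick with ten tube holes; hub 34 mm high in all, 60 mm diameter with two flats 48 mm apart facing its +y and -y (grip there, above the plate). Origin on its axis in the underside, z up. Bore and keyways as in the spacer, keyways along its x. Home its underside is at 122 mm, hub top at 156 mm.
- jar: Bystander: white sample jar with a red lid, 49 mm diameter, 57 mm high. Origin in its underside.
- bottle: Bystander: white bottle with a blue cap, 50 mm diameter, 100 mm high, behind the drive. Origin in its underside.
- small_bottle: Bystander: brown bottle with a red cap, 36 mm diameter, 78 mm high, behind the drive. Origin in its underside.
Not all that is in view belongs to the job. What is shaped like the spacer but pink is not meant.

How it is judged:
On the way, in this order (a step that is already met when the one before it is completed fails the run):
1. the lower disc has dropped over the dog and lies on the flange (z of lower_disc in the frame of drive_base below 0.043 m and angle between lower_disc's own z axis and vertical below 0.06 rad), for 0.2 s.
2. the spacer is on the keys and stands on the lower disc's hub (z of spacer in the frame of drive_base below 0.0735 m and horizontal distance between spacer and drive_base below 0.006 m), for 0.2 s.
3. the upper disc is on the keys and lies on the spacer (z of upper_disc in the frame of drive_base below 0.1255 m and horizontal distance between upper_disc and drive_base below 0.006 m), for 0.2 s.
At the end, for the whole second after the job is handed in: Lower disc flat on the flange over the dog (within 3 mm), spacer on its hub and upper disc hub up on the spacer (each within 3.5 mm in height, 6 mm of the axis), discs level within 0.06 rad, aligned within 0.2 rad and at rest; tongue tipped at least 1.0 rad from upright (all of step 1 and all of step 2 and all of step 3 and horizontal distance between lower_disc and drive_base below 0.006 m and z of spacer in the frame of drive_base above 0.066 m and z of upper_disc in the frame of drive_base above 0.118 m and angle between upper_disc's own z axis and vertical below 0.06 rad and angle between the x axis of upper_disc and the x axis of lower_disc, either way round below 0.2 rad and (value of joint tongue above 1 rad or value of joint tongue below -1 rad) and linear speed of upper_disc below 0.02 m/s); the robot touches nothing.
It fails at once if a bystander (jar or bottle) is moved by more than 30 mm (distance of any of jar, bottle, small_bottle from where it was at the start of the episode above 0.03 m).
It also fails if it takes over 67 s, if anything falls off the work surface, if the arm or the gripper's body presses on something with over 40 N, if the wrist force passes 120 N, or if a joint passes its speed limit or range.

## Working session

There is one attempt and no reset: what is moved stays moved. The work goes in short steps, Python scripts to look and compute and a tool call to move; the robot and the scene stay as the last step left them, time stands still between calls to the robot, and variables do not carry over. Pictures are saved under pics/ and viewed, at most 10 in all, crops included, and the job is handed in when it is done.

Besides the shell and the picture viewer there is one more tool, called after "Emit:" as name(argument=value, ...), one argument or row to a line, values as JSON. send_rows: Moves the arm, as the interface text tells. Its arguments: {"type":"object","properties":{"targets":{"type":"array"},"force":{"type":"number"}},"required":["targets"]}

```bash
mkdir -p pics; cat > h.py <<'E'
import numpy as np, cv2
from scipy.spatial.transform import Rotation as Ro
from cell import monitor, read_camera, get_calibration, job, robot
def cam(n):
    s=monitor.observe(); im,d=read_camera(n); c=get_calibration(n)
    K=np.array(c["intrinsics"]);D=np.array(c["D"])
    if n=="wrist":
        H=np.array(c["hand_eye"]);T=np.eye(4)
        T[:3,:3]=Ro.from_euler('xyz',s["tool_rot"]).as_matrix();T[:3,3]=s["tool_pos"]
        T=T@H;R,o=T[:3,:3],T[:3,3]
    else:
        o=np.array(c["origin"]);q=np.array(c["orientation"])
        R=q if q.shape==(3,3) else Ro.from_euler('xyz',q).as_matrix()
    return im,d,K,D,R,o
def rays(uv,K,D,R):
    p=cv2.undistortPoints(np.array(uv,float).reshape(-1,1,2),K,D)[:,0]
    return np.c_[p[:,0],-p[:,1],-np.ones(len(p))]@R.T
def plane(uv,z,C):
    r=rays(uv,*C[2:5]);o=C[5];return o+r*((z-o[2])/r[:,2])[:,None]
def cloud(C):
    v,u=np.nonzero(C[1]>0);r=rays(np.c_[u,v],*C[2:5])
    return C[5]+r*C[1][v,u][:,None],C[0][v,u],np.c_[u,v]
def save(im,f): cv2.imwrite('pics/'+f,im[:,:,::-1])
E
python3 - <<'E'
from h import *
s=monitor.observe();print(s);print({n:get_calibration(n) for n in("scene","top","wrist")})
a=cam("scene");b=cam("top");save(a[0],"s0.png");save(b[0],"t0.png")
np.savez("c0.npz",**{f"a{i}":x for i,x in enumerate(a)},**{f"b{i}":x for i,x in enumerate(b)})
E
```

```text
{'time': 0.0, 'qpos': array([ 9.99976693e-01,  3.42721476e-01,  1.52503400e+00, -1.10154226e-05,
        1.27537410e+00, -1.45976297e-01]), 'qvel': array([-7.31328574e-04,  4.02747558e-04,  7.76407061e-05, -6.82899787e-04,
        2.01096470e-04, -5.95592054e-04]), 'joint_efforts': array([-1.24036437e-04, -4.31223679e+01, -2.44216937e+01,  7.16327643e-02,
        5.57912013e-02, -8.66563755e-05]), 'tool_pos': array([0.21614197, 0.4779949 , 0.22603968]), 'tool_rot': array([-3.14007055e+00, -2.13136571e-04,  2.71675237e+00]), 'contact_force': array([-0.49341415, -0.86090716,  0.49911672]), 'torque': array([-0.0076198 , -0.04942601, -0.00750976]), 'grip_force': 0.0, 'opening': 0.09208240125928699}
{'scene': {'intrinsics': array([[600.83731388,   0.        , 317.41682921],
       [  0.        , 600.83731388, 239.83464372],
       [  0.        ,   0.        ,   1.        ]]), 'D': array([-0.1544082,  0.       ,  0.       ,  0.       ,  0.       ]), 'origin': array([ 0.06601552, -1.02245928,  0.6353677 ]), 'orientation': array([ 1.16002311, -0.02647406, -0.49577719])}, 'top': {'intrinsics'
[... 252 characters left out ...]
4, 0.01192921, 1.13198345]), 'orientation': array([ 0.19023723, -0.01223664, -1.59046982])}, 'wrist': {'intrinsics': array([[342.6031336 ,   0.        , 316.85856427],
       [  0.        , 342.6031336 , 244.45030952],
       [  0.        ,   0.        ,   1.        ]]), 'D': array([0.02147824, 0.        , 0.        , 0.        , 0.        ]), 'hand_eye': array([[ 4.78950927e-04,  9.61731275e-01,  2.73994025e-01,
         7.40963281e-02],
       [ 9.99999510e-01, -2.23272621e-04, -9.64336467e-04,
        -8.52522366e-04],
       [-8.66257176e-04,  2.73994353e-01, -9.61730911e-01,
        -1.55619009e-01],
       [ 0.00000000e+00,  0.00000000e+00,  0.00000000e+00,
         1.00000000e+00]])}}
```

```bash
ls pics
```

```text
s0.png
t0.png
```

View pics/t0.png

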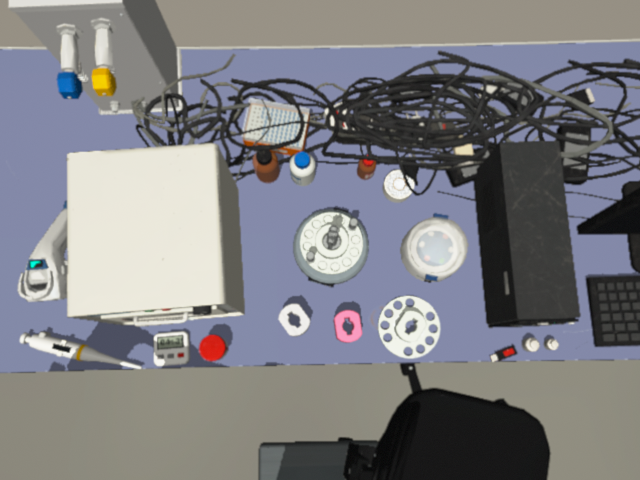

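View pics/s0.png

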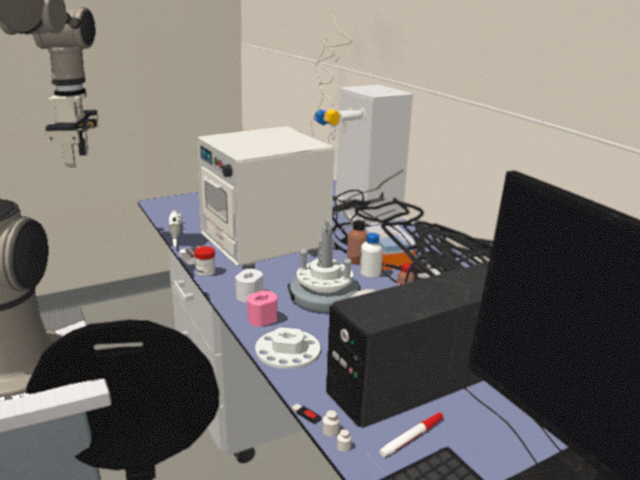

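The top view shows the drive at (332,245) with two pegs, the white spacer at (294,319), the pink decoy at (347,326), the upper disc at (409,326) and the jar at (212,347). The two bottles are behind the drive.

```bash
python3 - <<'E'
from h import *
f=np.load("c0.npz");C=[f[f"b{i}"] for i in range(6)];S=[f[f"a{i}"] for i in range(6)]
P,col,uv=cloud(C)
print("bench z",np.median(P[(abs(P[:,0]-.45)<.02)&(abs(P[:,1]-.2)<.3)][:,2]))
for n,p,z in (("drive",(332,245),.058),("spacer",(294,319),.052),("disc",(409,326),.02),("pink",(347,326),.05),("jar",(212,347),.057),("bottle",(303,165),.1),("sb",(368,165),.078)):
    print(n,plane([p],z,C)[0].round(4))
def circ(c,r,z0,z1,n):
    m=(np.hypot(P[:,0]-c[0],P[:,1]-c[1])<r)&(P[:,2]>z0)&(P[:,2]<z1)
    q=P[m]
    if len(q)<5: print(n,len(q));return
    (cx,cy),rr=cv2.minEnclosingCircle(q[:,:2].astype(np.float32))
    print(n,len(q),"mec",round(cx,4),round(cy,4),round(rr,4),"med",np.median(q,0).round(4))
d=plane([(332,245)],.058,C)[0];circ(d,.09,.052,.064,"lplate");circ(d,.09,.075,.09,"lhub");circ(d,.09,.093,.11,"pegs");circ(d,.09,.13,.2,"spindle");circ(d,.1,.02,.046,"housing")
circ(plane([(294,319)],.052,C)[0],.05,.046,.058,"spacer");u=plane([(409,326)],.02,C)[0];circ(u,.08,.004,.012,"uplate");circ(u,.08,.029,.04,"uhub")
c=cv2.resize(C[0][195:365,262:452],None,fx=4.2,fy=3.5,interpolation=cv2.INTER_CUBIC)
c=cv2.resize(C[0][195:365,262:452],None,fx=3.5,fy=3.5,interpolation=cv2.INTER_CUBIC);save(c,"t0c.png")
E
```

```text
bench z 0.002240170221808002
drive [ 0.6316 -0.0274  0.058 ]
spacer [0.4928 0.0471 0.052 ]
disc [ 0.4772 -0.1735  0.02  ]
pink [ 0.478  -0.0521  0.05  ]
jar [0.4444 0.1983 0.057 ]
bottle [0.7784 0.0254 0.1   ]
sb [ 0.7838 -0.0998  0.078 ]
lplate 1698 mec 0.6367 -0.0256 0.0603 med [ 0.6329 -0.0246  0.0574]
lhub 578 mec 0.6315 -0.0269 0.0542 med [ 0.6315 -0.0242  0.0797]
pegs 136 mec 0.6378 -0.0248 0.0587 med [ 0.6233 -0.0211  0.1012]
spindle 156 mec 0.6331 -0.0258 0.0126 med [ 0.6326 -0.0244  0.1651]
housing 1457 mec 0.636 -0.0255 0.0794 med [ 0.6056 -0.0188  0.0323]
spacer 582 mec 0.4929 0.0473 0.03 med [0.4925 0.0472 0.0517]
uplate 1732 mec 0.4774 -0.1737 0.08 med [ 0.4756 -0.1693  0.0075]
uhub 562 mec 0.4771 -0.1747 0.0304 med [ 0.477  -0.1743  0.0338]
```

View pics/t0c.png

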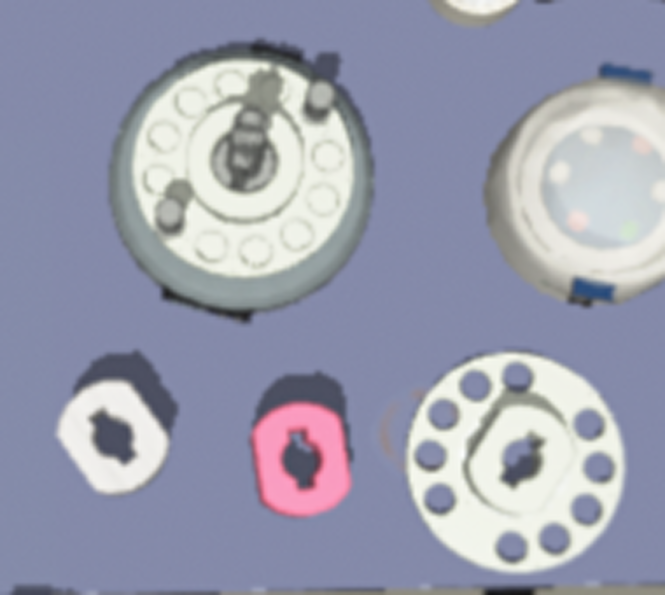

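The crop shows the drive with its pegs at crop (321,92) and (171,205), the spacer keyway at (112,437) and the disc keyway at (522,460). I'll move the wrist camera over the work to get the key line.

Emit:
send_rows(
  targets=[
    {"translation": [0, 0, -5], "spin": 0, "jaw": 1},
    {"translation": [0, 0, -10], "spin": 0, "jaw": 1},
    {"translation": [0, 0, -14], "spin": 0, "jaw": 1},
    {"translation": [-3, -2, -17], "spin": 0, "jaw": 1},
    {"translation": [-7, -4.5, -17], "spin": 0, "jaw": 1},
  ],
)

```text
time: 0.6
tool_pos: [0.262, 0.4094, 0.4005]
tool_rot: [3.134, 0.002, 2.72]
contact_force: [1.3, -0.5, 0.0]
opening: 0.092
grip_force: 0.0
```

Emit:
send_rows(
  targets=[
    {"translation": [-4, -2.6, 0], "spin": 0, "jaw": 1},
    {"translation": [-8, -5.2, 0], "spin": 0, "jaw": 1},
    {"translation": [-12, -7.8, 0], "spin": 0, "jaw": 1},
    {"translation": [-16, -10.4, 0], "spin": 0, "jaw": 1},
    {"translation": [-20, -13, 0], "spin": 0, "jaw": 1},
  ],
)

```text
time: 1.1
tool_pos: [0.3907, 0.2058, 0.3966]
tool_rot: [-3.142, -0.0, 2.717]
contact_force: [0.9, 0.2, 1.2]
opening: 0.0922
grip_force: 0.0
```

Emit:
send_rows(
  targets=[
    {"translation": [-4, -2.6, 0], "spin": -8, "jaw": 1},
    {"translation": [-8, -5.2, 0], "spin": -16, "jaw": 1},
    {"translation": [-12, -7.8, 0], "spin": -24.3, "jaw": 1},
    {"translation": [-16, -10.4, 0], "spin": -24.3, "jaw": 1},
    {"translation": [-20, -13, 0], "spin": -24.3, "jaw": 1},
  ],
)

```text
time: 1.6
tool_pos: [0.5153, 0.0114, 0.3965]
tool_rot: [3.141, -0.0, -3.141]
contact_force: [0.9, 1.0, 0.3]
opening: 0.0917
grip_force: 0.0
```

Emit:
send_rows(
  targets=[
    {"translation": [-3, 0, 0], "spin": 0, "jaw": 1},
    {"translation": [-3.5, 0, 0], "spin": 0, "jaw": 1},
    {"translation": [-3.5, 0, 0], "spin": 0, "jaw": 1},
    {"translation": [-3.5, 0, 0], "spin": 0, "jaw": 1},
    {"translation": [-3.5, 0, 0], "spin": 0, "jaw": 1},
  ],
)

```text
time: 2.1
tool_pos: [0.5489, 0.014, 0.3973]
tool_rot: [3.142, 0.001, -3.141]
contact_force: [-0.7, 0.1, -0.4]
opening: 0.0917
grip_force: 0.0
```

```bash
python3 - <<'E'
from h import *
s=monitor.observe();print(s["tool_pos"],s["tool_rot"],s["qpos"])
w=cam("wrist");np.savez("c1.npz",**{f"b{i}":x for i,x in enumerate(w)})
save(w[0],"w1.png")
E
```

```text
[0.54893063 0.01395405 0.3973064 ] [ 3.14157885e+00  5.72254408e-04 -3.14095370e+00] [-1.14219048e-01  3.24421162e-01  1.09128902e+00  8.02500155e-05
  1.72531556e+00 -1.68564196e+00]
```

View pics/w1.png

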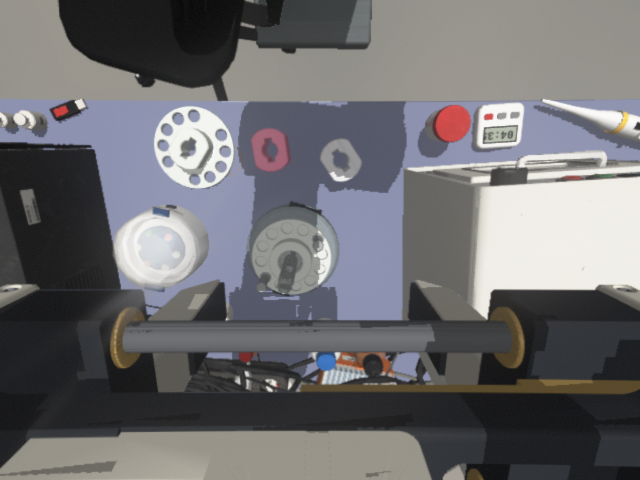

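The wrist view (image up is toward the robot) shows the drive at (294,250), the spacer at (342,160), the pink decoy at (271,150) and the upper disc at (193,147). The view is too oblique for the key line, so I'll put the camera straight above the spindle.

Emit:
send_rows(
  targets=[
    {"translation": [-4, -1, 2], "spin": 0, "jaw": 1},
    {"translation": [-8, -2, 4], "spin": 0, "jaw": 1},
    {"translation": [-12, -3, 6], "spin": 0, "jaw": 1},
    {"translation": [-15.8, -3.9, 9], "spin": 0, "jaw": 1},
    {"translation": [-15.8, -3.9, 13], "spin": 0, "jaw": 1},
  ],
)

```text
time: 2.65
tool_pos: [0.712, -0.0271, 0.264]
tool_rot: [-3.141, 0.003, 3.141]
contact_force: [-0.2, -0.6, -1.1]
opening: 0.0919
grip_force: 0.0
```

Emit:
send_rows(
  targets=[
    {"translation": [0, 0, 3.5], "spin": 0, "jaw": 1},
    {"translation": [0, 0, 6], "spin": 0, "jaw": 1},
    {"translation": [0, 0, 6], "spin": 0, "jaw": 1},
    {"translation": [0, 0, 6], "spin": 0, "jaw": 1},
    {"translation": [0, 0, 6], "spin": 0, "jaw": 1},
  ],
)

```text
time: 3.15
tool_pos: [0.7087, -0.0258, 0.2097]
tool_rot: [-3.141, 0.004, 3.141]
contact_force: [-0.2, 0.1, -0.4]
opening: 0.0918
grip_force: 0.0
```

```bash
python3 - <<'E'
from h import *
s=monitor.observe();print(s["tool_pos"],s["tool_rot"])
w=cam("wrist");np.savez("c2.npz",**{f"b{i}":x for i,x in enumerate(w)})
r=(np.array([.633,-.025,.142])-w[5])@w[4]; u,v=int(317+342.6*r[0]/-r[2]),int(244.5-342.6*r[1]/-r[2]);print(u,v)
y0=max(v-110,0);x0=u-140
save(cv2.resize(w[0][y0:y0+220,x0:x0+280],None,fx=2.7,fy=2.7,interpolation=cv2.INTER_CUBIC),"w2.png");print(x0,y0)
E
```

```text
[ 0.70865484 -0.02583578  0.20969704] [-3.14100503  0.00445328  3.14129012]
319 144
179 34
```

View pics/w2.png

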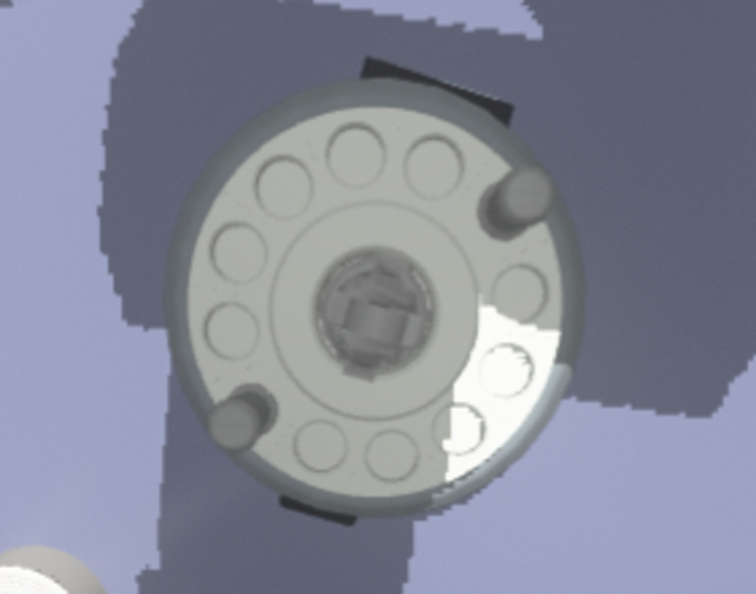

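This view straight down shows the pegs at (525,192) and (237,422), a key at about (365,372), and housing tabs at (437,90) and (318,510). I'll enlarge the spindle with more contrast.

```bash
python3 - <<'E'
from h import *
f=np.load("c2.npz");w=[f[f"b{i}"] for i in range(6)]
c=w[0][118:182,284:352];c=cv2.cvtColor(c,cv2.COLOR_RGB2GRAY);c=cv2.resize(c,None,fx=9,fy=9,interpolation=cv2.INTER_CUBIC)
c=np.clip((c.astype(float)-40)*255/110,0,255).astype(np.uint8);cv2.imwrite("pics/w2z.png",c)
P=lambda uv,z:plane([uv],z,w)[0]
a=P((179+525/2.7,34+192/2.7),.102);b=P((179+237/2.7,34+422/2.7),.102);print("pegs",a,b,(a+b)/2,np.hypot(*(a-b)[:2]),np.degrees(np.arctan2(*(a-b)[1::-1])))
f=np.load("c0.npz");t=[f[f"b{i}"] for i in range(6)]
a=plane([(353.7,221.3),(310.9,253.6)],.102,t);print("top",a,a.mean(0),np.degrees(np.arctan2(*(a[0]-a[1])[1::-1])))
h=P((179+437/2.7,34+90/2.7),.02);l=P((179+318/2.7,34+510/2.7),.02);print("tabs",h,l,np.degrees(np.arctan2(*(h-l)[1::-1])))
# lower disc plate circle
hsv=cv2.cvtColor(w[0],cv2.COLOR_RGB2HSV)
Pc,col,uv=cloud(w);m=(np.hypot(Pc[:,0]-.633,Pc[:,1]+.025)<.07)&(abs(Pc[:,2]-.058)<.006);(x,y),r=cv2.minEnclosingCircle(Pc[m,:2].astype(np.float32));print("plate",x,y,r)
E
```

```text
pegs [0.60646901 0.01396322 0.102     ] [ 0.66677477 -0.06456879  0.102     ] [ 0.63662189 -0.02530279  0.102     ] 0.0990154673928995 127.52113358373828
top [[ 0.66727964 -0.06698237  0.102     ]
 [ 0.60796356  0.01326836  0.102     ]] [ 0.6376216  -0.02685701  0.102     ] -53.53061693704182
tabs [ 0.56629902 -0.00458119  0.02      ] [ 0.71049475 -0.04699584  0.02      ] 163.6089429999231
plate 0.6376176476478577 -0.025867322459816933 0.06057675927877426
```

View pics/w2z.png

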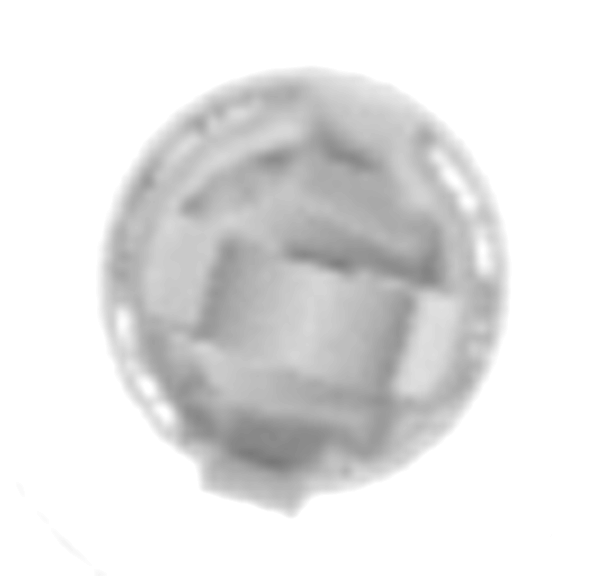

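The spindle close-up shows keys at (250,485) and (345,115), and the tongue edges agree with that line. The key line is about −16° in world, the peg line is −53°, and the axis is near (0.637, −0.026). The disc therefore needs to turn about +37°, which I'll do by caging peg A.

```bash
cat >> h.py <<'E'
def go(p,yawdeg,rot=None,pos=None):
    "shift in cm in tool axes + spin in deg from current pose"
    s=monitor.observe();R=Ro.from_euler('xyz',s["tool_rot"]).as_matrix()
    d=R.T@(np.array(p)-s["tool_pos"])*100
    y=np.degrees(s["tool_rot"][2]);return d.round(2),round(-((yawdeg-y+180)%360-180),1)
E
python3 - <<'E'
from h import *
f=np.load("c0.npz");t=[f[f"b{i}"] for i in range(6)]
P,c,uv=cloud(t);m=(P[:,2]>.15)&(P[:,0]>.3)&(P[:,0]<.9)&(P[:,1]>.05)&(P[:,1]<.5);print("analyser",np.percentile(P[m],[1,99],axis=0))
for n,ctr,z,zz in (("spacer",(.4929,.0473),.052,.046),("pink",(.478,-.052),.052,.046),("udisc",(.4771,-.1745),.034,.028)):
    m=(np.hypot(P[:,0]-ctr[0],P[:,1]-ctr[1])<.045)&(P[:,2]>zz)&(P[:,2]<z+.006)
    q=P[m][:,:2].astype(np.float32);r=cv2.minAreaRect(q*1000);print(n,len(q),r)
    # dark keyway blob
    u0=uv[m].mean(0).round().astype(int);g=cv2.cvtColor(t[0],cv2.COLOR_RGB2GRAY)
    k=np.zeros_like(g);cv2.circle(k,tuple(int(i) for i in u0),9,255,-1);b=((g<135)&(k>0)).astype(np.uint8)
    n_,L,st,ce=cv2.connectedComponentsWithStats(b);i=1+np.argmax(st[1:,4]);v,uu=np.nonzero(L==i)
    X=plane(np.c_[uu,v],z,t)[:,:2];ev,V=np.linalg.eigh(np.cov(X.T));print(" key ctr",X.mean(0),"ang",np.degrees(np.arctan2(V[1,1],V[0,1])),ev**.5*1000)
a=np.radians(127.5);print(go((.637+.056*np.cos(a),-.026+.056*np.sin(a),.24),127.5))
E
```

```text
analyser [[0.49186876 0.14368344 0.17295845]
 [0.88514142 0.45674057 0.32220791]]
spacer 582 ((492.7803039550781, 47.4936637878418), (59.216617584228516, 47.72334289550781), 35.1413688659668)
 key ctr [0.4921013  0.04754859] ang -143.1815434418996 [4.6665888  7.32074929]
pink 584 ((478.9350891113281, -53.497825622558594), (58.46818161010742, 47.809288024902344), 6.978847980499268)
 key ctr [ 0.47817615 -0.05350796] ang -172.26655603774176 [5.07302786 7.81783332]
udisc 573 ((477.2068786621094, -174.21913146972656), (47.86244201660156, 58.4840087890625), 53.6813850402832)
 key ctr [ 0.47442856 -0.17501183] ang 136.66434417749375 [3.53539995 7.59464819]
(array([10.56,  4.43, -3.08]), np.float64(52.5))
```

Emit:
send_rows(
  targets=[
    {"translation": [0.5, 0.3, -3], "spin": 8, "jaw": 0.6},
    {"translation": [4, 1.7, -3], "spin": 16, "jaw": 0.4},
    {"translation": [8, 3.4, -3], "spin": 24, "jaw": 0.3},
    {"translation": [10.6, 4.4, -3], "spin": 32, "jaw": 0.26},
    {"translation": [10.6, 4.4, -3], "spin": 40, "jaw": 0.26},
  ],
)

```text
time: 3.7
tool_pos: [0.5994, 0.0197, 0.2396]
tool_rot: [3.14, 0.001, 2.439]
contact_force: [0.0, 0.6, -0.2]
opening: 0.0566
grip_force: 0.0
```

Emit:
send_rows(
  targets=[
    {"translation": [0, 0, 0], "spin": 8, "jaw": 0.26},
    {"translation": [0, 0, 0], "spin": 12.5, "jaw": 0.26},
    {"translation": [0, 0, 3], "spin": 12.5, "jaw": 0.26},
    {"translation": [0, 0, 6], "spin": 12.5, "jaw": 0.26},
    {"translation": [0, 0, 6], "spin": 12.5, "jaw": 0.26},
  ],
)

```text
time: 4.2
tool_pos: [0.6001, 0.0183, 0.1746]
tool_rot: [-3.138, -0.003, 2.225]
contact_force: [-1.0, -0.4, 0.9]
opening: 0.024
grip_force: 0.0
```

```bash
python3 - <<'E'
from h import *
s=monitor.observe();print(s["time"],s["tool_pos"],s["tool_rot"],s["opening"])
w=cam("wrist");np.savez("c3.npz",**{f"b{i}":x for i,x in enumerate(w)})
P,c,uv=cloud(w)
for z0,z1,n in ((.095,.108,"pegs"),(.052,.064,"plate")):
  m=(np.hypot(P[:,0]-.637,P[:,1]+.026)<.07)&(P[:,2]>z0)&(P[:,2]<z1)&(np.hypot(P[:,0]-.637,P[:,1]+.026)>.035)
  q=P[m];print(n,len(q))
  if n=="pegs":
    for q1 in (q[q[:,1]>-.026],q[q[:,1]<-.026]): print(len(q1),np.median(q1,0) if len(q1) else 0)
print(go((.603,.0184,.078),127.5))
E
```

```text
4.2 [0.6001408  0.01827543 0.17458163] [-3.13801683 -0.00341016  2.22463081] 0.02404091122908043
pegs 351
351 [0.60568301 0.01557861 0.09914767]
0 0
plate 2632
(array([-0.09,  0.15,  9.88]), np.float64(-0.0))
```

Emit:
send_rows(
  targets=[
    {"translation": [0, 0.15, 3], "spin": 0, "jaw": 0.26},
    {"translation": [0, 0.15, 5.5], "spin": 0, "jaw": 0.26},
    {"translation": [0, 0.15, 7.5], "spin": 0, "jaw": 0.26},
    {"translation": [0, 0.15, 9.2], "spin": 0, "jaw": 0.26},
    {"translation": [0, 0.15, 9.7], "spin": 0, "jaw": 0.26},
  ],
)

```text
time: 4.75
tool_pos: [0.6037, 0.019, 0.0805]
tool_rot: [3.141, 0.001, 2.225]
contact_force: [0.8, -0.1, 0.1]
opening: 0.0239
grip_force: 0.0
```

```bash
python3 - <<'E'
from h import *
s=monitor.observe();print(s["time"],s["tool_pos"],s["tool_rot"],s["opening"],s["contact_force"])
c=np.array([.637,-.026]);d=s["tool_pos"][:2]-c;print(np.hypot(*d),np.degrees(np.arctan2(d[1],d[0])))
R=Ro.from_euler('xyz',s["tool_rot"]).as_matrix()
for th in (7,14,21,28,32,34,36,38,40,42,44,46):
    a=np.radians(127.5+th);p=np.r_[c+.056*np.array([np.cos(a),np.sin(a)]),s["tool_pos"][2]];print(th,(R.T@(p-s["tool_pos"])*100).round(2))
E
```

```text
4.75 [0.60368962 0.01896143 0.08049585] [3.14074649e+00 6.78574242e-04 2.22463260e+00] 0.023900624826502535 [ 0.77384657 -0.11791415  0.10771553]
0.055956334219205685 126.53347614704388
7 [-0.04 -0.78 -0.  ]
14 [-0.16 -1.45 -0.  ]
21 [-0.37 -2.1  -0.  ]
28 [-0.65 -2.72 -0.  ]
32 [-0.85 -3.06 -0.  ]
34 [-0.95 -3.23 -0.  ]
36 [-1.07 -3.39 -0.  ]
38 [-1.18 -3.54 -0.  ]
40 [-1.31 -3.69 -0.  ]
42 [-1.44 -3.84 -0.  ]
44 [-1.57 -3.98 -0.  ]
46 [-1.71 -4.12 -0.  ]
```

Emit:
send_rows(
  targets=[
    {"translation": [-0.04, -0.7, 0], "spin": -7, "jaw": 0.26},
    {"translation": [-0.16, -1.4, 0], "spin": -14, "jaw": 0.26},
    {"translation": [-0.37, -2.05, 0], "spin": -21, "jaw": 0.26},
    {"translation": [-0.65, -2.7, 0], "spin": -28, "jaw": 0.26},
    {"translation": [-0.85, -3.05, 0], "spin": -32, "jaw": 0.26},
  ],
)

```text
time: 5.25
tool_pos: [0.5856, -0.0068, 0.0826]
tool_rot: [3.14, 0.005, 2.787]
contact_force: [-0.3, -0.0, 0.4]
opening: 0.0239
grip_force: 0.0
```

Emit:
send_rows(
  targets=[
    {"translation": [0, -0.2, 0], "spin": -2, "jaw": 0.26},
    {"translation": [0, -0.4, 0], "spin": -4, "jaw": 0.26},
    {"translation": [-0.03, -0.58, 0], "spin": -6, "jaw": 0.26},
    {"translation": [-0.05, -0.68, 0], "spin": -7, "jaw": 0.26},
    {"translation": [-0.06, -0.78, 0], "spin": -8, "jaw": 0.26},
  ],
)

```text
time: 5.75
tool_pos: [0.5832, -0.0139, 0.0816]
tool_rot: [3.141, 0.004, 2.923]
contact_force: [1.4, 0.9, 0.9]
opening: 0.0238
grip_force: 0.5
```

```bash
cat > chk.py <<'E'
from h import *
s=monitor.observe();print(s["time"],s["tool_pos"],s["tool_rot"],s["contact_force"])
t=cam("top");np.savez("ct.npz",**{f"b{i}":x for i,x in enumerate(t)})
P,c,uv=cloud(t);r=np.hypot(P[:,0]-.637,P[:,1]+.026)
m=(r>.036)&(r<.056)&(P[:,2]<.064)&(P[:,2]>.035);print("plate z",np.median(P[m][:,2]),m.sum(),np.percentile(P[m][:,2],[10,90]))
m=(r>.02)&(r<.03)&(P[:,2]<.09)&(P[:,2]>.06);print("hub z",np.median(P[m][:,2]),m.sum())
E
python3 chk.py
```

```text
5.75 [ 0.58316762 -0.01387101  0.0815839 ] [3.14103236 0.00358065 2.92337518] [1.40036823 0.91640004 0.92255196]
  return _methods._mean(a, axis=axis, dtype=dtype,
  ret = ret.dtype.type(ret / rcount)
Traceback (most recent call last):
  File "chk.py", line 5, in <module>
    m=(r>.036)&(r<.056)&(P[:,2]<.064)&(P[:,2]>.035);print("plate z",np.median(P[m][:,2]),m.sum(),np.percentile(P[m][:,2],[10,90]))
                                                                                                 ~~~~~~~~~~~~~^^^^^^^^^^^^^^^^^^^
IndexError: index -1 is out of bounds for axis 0 with size 0
```

```bash
cat > chk.py <<'E'
from h import *
s=monitor.observe();print(s["time"],s["tool_pos"],s["contact_force"])
for n in ("scene","wrist"):
    t=cam(n);P,c,uv=cloud(t);r=np.hypot(P[:,0]-.637,P[:,1]+.026)
    for a,b,z0,z1 in ((.036,.056,.035,.066),(.02,.03,.06,.09)):
        m=(r>a)&(r<b)&(P[:,2]<z1)&(P[:,2]>z0)
        if m.sum()>5: print(n,a,m.sum(),np.percentile(P[m][:,2],[10,50,90]).round(4))
E
python3 chk.py
```

```text
5.8 [ 0.58279744 -0.01395823  0.08114504] [0.53021829 0.40606188 0.08175083]
scene 0.036 457 [0.0423 0.0478 0.0552]
scene 0.02 158 [0.0633 0.0693 0.0713]
wrist 0.036 919 [0.0446 0.0459 0.0524]
wrist 0.02 249 [0.067  0.0677 0.0684]
```

The lower disc has dropped home: hub top at about 68–69 mm. Next I'll lift off and go above the spacer.

Emit:
send_rows(
  targets=[
    {"translation": [0, 0, -4], "spin": 0, "jaw": 0.3},
    {"translation": [0, 0, -8], "spin": 0, "jaw": 0.3},
    {"translation": [2, 1, -12], "spin": -8, "jaw": 0.6},
    {"translation": [6, 2.5, -13], "spin": -16, "jaw": 1},
    {"translation": [10, 4, -13], "spin": -24, "jaw": 1},
  ],
)

```text
time: 6.4
tool_pos: [0.493, 0.0472, 0.2118]
tool_rot: [-3.14, 0.004, -2.937]
contact_force: [0.6, 0.6, 0.5]
opening: 0.047
grip_force: 0.0
```

Emit:
send_rows(
  targets=[
    {"translation": [0, 0, 0], "spin": -8, "jaw": 1},
    {"translation": [0, 0, 0], "spin": -16, "jaw": 1},
    {"translation": [0, 0, 0], "spin": -24, "jaw": 1},
    {"translation": [0, 0, 0], "spin": -24, "jaw": 1},
    {"translation": [0, 0, 0], "spin": -24, "jaw": 1},
  ],
)

```text
time: 6.9
tool_pos: [0.4928, 0.0469, 0.2097]
tool_rot: [3.141, -0.0, -2.527]
contact_force: [-0.3, -0.6, -0.2]
opening: 0.0871
grip_force: 0.0
```

```bash
cat > meas.py <<'E'
from h import *
import sys
n,x,y,z=sys.argv[1],*map(float,sys.argv[2:5])
s=monitor.observe();print(s["time"],s["tool_pos"],s["tool_rot"])
t=cam(n);np.savez("cm.npz",**{f"b{i}":v for i,v in enumerate(t)})
P,c,uv=cloud(t);m=(np.hypot(P[:,0]-x,P[:,1]-y)<.045)&(abs(P[:,2]-z)<.006)
q=P[m][:,:2].astype(np.float32);r=cv2.minAreaRect(q*1000);print(m.sum(),r,"z",np.median(P[m][:,2]))
# keyway hole in the mask of the top face
im=np.zeros(t[1].shape,np.uint8);im[uv[m][:,1],uv[m][:,0]]=1
im=cv2.morphologyEx(im,cv2.MORPH_CLOSE,np.ones((3,3),np.uint8))
cs,h=cv2.findContours(im,cv2.RETR_CCOMP,cv2.CHAIN_APPROX_NONE)
H=[k for k,hh in zip(cs,h[0]) if hh[3]>=0]
if H:
    k=max(H,key=cv2.contourArea);X=plane(k[:,0],z,t)[:,:2];rr=cv2.minAreaRect((X*1000).astype(np.float32));print("hole",rr)
O=max([k for k,hh in zip(cs,h[0]) if hh[3]<0],key=cv2.contourArea);X=plane(O[:,0],z,t)[:,:2];print("outline",cv2.minAreaRect((X*1000).astype(np.float32)))
E
python3 meas.py wrist .493 .047 .052; python3 meas.py top .637 -.026 .08 2>&1 | head -3
```

```text
6.9 [0.49276086 0.04689739 0.20973601] [ 3.14149467e+00 -1.95734902e-04 -2.52668464e+00]
2210 ((493.3431396484375, 47.23546600341797), (59.59443283081055, 47.36675262451172), 34.06330490112305) z 0.04961557342624437
hole ((492.23956298828125, 46.637516021728516), (31.790658950805664, 22.573516845703125), 35.256160736083984)
outline ((492.7022399902344, 46.82828140258789), (58.88289260864258, 46.70536804199219), 34.10988998413086)
6.95 [0.49281453 0.04688916 0.20969468] [ 3.14147327e+00 -1.52961620e-04 -2.52631153e+00]
26 ((650.8883666992188, -26.367063522338867), (54.78358459472656, 59.48466873168945), 88.31108093261719) z 0.07584731750496154
outline ((625.3773193359375, -27.08567237854004), (4.239665985107422, 17.755855560302734), 25.89908218383789)
```

Emit:
send_rows(
  targets=[
    {"translation": [0, 0, 4], "spin": 0, "jaw": 1},
    {"translation": [0, 0, 8], "spin": 0, "jaw": 1},
    {"translation": [0, 0, 12], "spin": 0, "jaw": 1},
    {"translation": [0, 0, 15.5], "spin": 0, "jaw": 1},
    {"translation": [0, 0, 17.1], "spin": 0, "jaw": 1},
  ],
  force=40,
)

```text
time: 7.5
tool_pos: [0.491, 0.047, 0.0357]
tool_rot: [3.139, -0.004, -2.525]
contact_force: [0.0, -0.0, 0.7]
opening: 0.0921
grip_force: 0.0
```

Emit:
send_rows(
  targets=[
    {"translation": [0, 0, 0], "spin": 0, "jaw": 0.6},
    {"translation": [0, 0, 0], "spin": 0, "jaw": 0.4},
    {"translation": [0, 0, 0], "spin": 0, "jaw": 0.3},
    {"translation": [0, 0, 0], "spin": 0, "jaw": 0.3},
    {"translation": [0, 0, 0], "spin": 0, "jaw": 0.3},
  ],
)

```text
time: 8.0
tool_pos: [0.4934, 0.047, 0.0397]
tool_rot: [-3.14, 0.002, -2.523]
contact_force: [0.4, 0.5, 0.5]
opening: 0.0567
grip_force: 0.0
```

Emit:
send_rows(
  targets=[
    {"translation": [0, 0, 0], "spin": 0, "jaw": 0.3},
    {"translation": [0, 0, -4], "spin": 0, "jaw": 0.3},
    {"translation": [0, 0, -8], "spin": 0, "jaw": 0.3},
    {"translation": [0, 0, -12], "spin": 0, "jaw": 0.3},
    {"translation": [0, 0, -16], "spin": 0, "jaw": 0.3},
  ],
)

```text
time: 8.5
tool_pos: [0.4923, 0.047, 0.2003]
tool_rot: [3.141, -0.0, -2.523]
contact_force: [1.0, 0.1, -2.2]
opening: 0.0478
grip_force: 40.0
```

```bash
python3 - <<'E'
from h import *
f=np.load("c2.npz");w=[f[f"b{i}"] for i in range(6)]
Z=lambda x,y:(284+x/9-.4,118+y/9-.4)
print("bore",plane([Z(303,280)],.079,w)[0],"tongue",plane([Z(310,310)],.184,w)[0],plane([Z(310,310)],.18,w)[0])
k=plane([Z(250,490)],.142,w)[0];print("key outer mid",k)
print("tongue dir pts",plane([Z(228,240),Z(412,290)],.184,w)[:,:2])
print("nose shoulders", plane([Z(178,285),Z(430,345)],.17,w)[:,:2])
P,c,uv=cloud(w);m=(np.hypot(P[:,0]-.637,P[:,1]+.026)<.03)&(P[:,2]>.175);print(m.sum(),P[m].mean(0),cv2.minAreaRect((P[m][:,:2]*1000).astype(np.float32)))
f=np.load("c0.npz")
for n in "ab":
  t=[f[f"{n}{i}"] for i in range(6)];P,c,uv=cloud(t);m=(np.hypot(P[:,0]-.637,P[:,1]+.026)<.03)&(P[:,2]>.176);print(n,m.sum(),P[m].mean(0))
print(go((.637,-.026,.25),164))
E
```

```text
bore [ 0.63646798 -0.02600964  0.079     ] tongue [ 0.63702153 -0.02573632  0.184     ] [ 0.63709857 -0.02572283  0.18      ]
key outer mid [ 0.65012012 -0.02983339  0.142     ]
tongue dir pts [[ 0.63323288 -0.03035266]
 [ 0.63593398 -0.019975  ]]
nose shoulders [[ 0.63582989 -0.03372153]
 [ 0.63935319 -0.01834632]]
265 [ 0.63752994 -0.02611635  0.1804089 ] ((637.5241088867188, -26.115650177001953), (11.860152244567871, 5.929986476898193), 73.47704315185547)
a 19 [ 0.63821027 -0.02861873  0.18087083]
b 29 [ 0.63603969 -0.0256977   0.18209894]
(array([ -7.55, -14.34,  -4.98]), np.float64(51.5))
```

Emit:
send_rows(
  targets=[
    {"translation": [0, 0, -5], "spin": 8, "jaw": 0.3},
    {"translation": [-1.9, -3.6, -5.5], "spin": 16, "jaw": 0.3},
    {"translation": [-3.8, -7.2, -5.5], "spin": 24, "jaw": 0.3},
    {"translation": [-5.7, -10.8, -5.5], "spin": 32, "jaw": 0.3},
    {"translation": [-7.55, -14.3, -5.5], "spin": 40, "jaw": 0.3},
  ],
)

```text
time: 9.0
tool_pos: [0.6383, -0.0264, 0.2537]
tool_rot: [3.142, -0.0, 3.057]
contact_force: [0.8, 0.4, -1.7]
opening: 0.0474
grip_force: 40.0
```

Emit:
send_rows(
  targets=[
    {"translation": [0, 0, 0], "spin": 8, "jaw": 0.3},
    {"translation": [0, 0, 0], "spin": 11.9, "jaw": 0.3},
    {"translation": [0, 0, 0], "spin": 11.9, "jaw": 0.3},
    {"translation": [0, 0, 0], "spin": 11.9, "jaw": 0.3},
    {"translation": [0, 0, 0], "spin": 11.9, "jaw": 0.3},
  ],
)

```text
time: 9.5
tool_pos: [0.6371, -0.0256, 0.2539]
tool_rot: [3.142, 0.0, 2.856]
contact_force: [-0.2, -0.3, -1.9]
opening: 0.0475
grip_force: 40.0
```

```bash
python3 - <<'E'
from h import *
s=monitor.observe();print(s["time"],s["tool_pos"],s["tool_rot"],s["contact_force"]);print(go((.637,-.026,.25),163.6))
w=cam("wrist");a=cam("scene");P,c,uv=cloud(a)
m=(np.hypot(P[:,0]-.637,P[:,1]+.026)<.045)&(P[:,2]>.19)&(P[:,2]<.27);print("spacer z pct",np.percentile(P[m][:,2],[1,5,95,99]))
x,y=317-160,60
o=np.zeros((480,800,3),np.uint8);o[:, :400]=cv2.resize(w[0][60:300,217:417],(400,480))
r=(np.array([.637,-.026,.2])-a[5])@a[4];u,v=int(317.4+600*r[0]/-r[2]),int(239.8-600*r[1]/-r[2])
o[:,400:]=cv2.resize(a[0][v-60:v+60,u-50:u+50],(400,480),interpolation=cv2.INTER_CUBIC);save(o,"p1.png")
E
```

```text
9.5 [ 0.63710123 -0.02556408  0.25388867] [3.14150280e+00 8.98818672e-05 2.85630008e+00] [-0.16068481 -0.28064143 -1.89909182]
(array([-0.  , -0.04,  0.39]), np.float64(0.1))
spacer z pct [0.21567027 0.21850258 0.2675231  0.26906193]
```

View pics/p1.png

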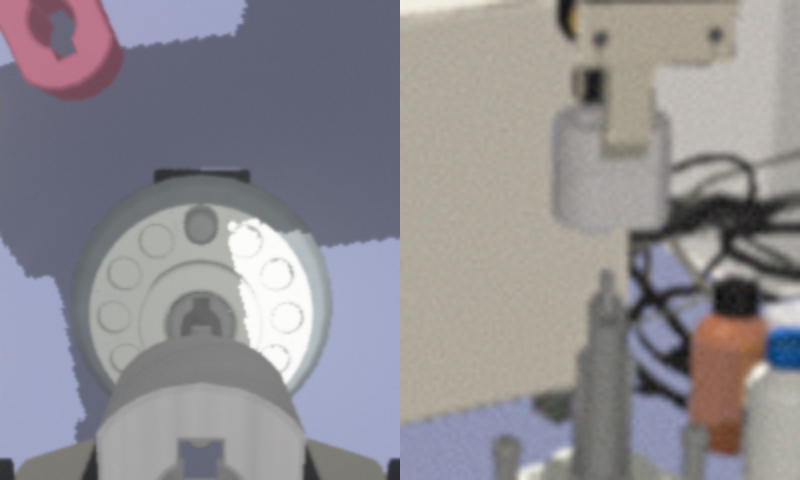

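The wrist half shows the keyway (200,450) in line with the spindle key (202,300). The scene half shows the spacer centred at about x=612 above the tongue at x=605. I'll check that offset against the camera's perspective.

```bash
python3 - <<'E'
from h import *
a=cam("scene")
def pr(X):
    q=(np.array(X,float)-a[5])@a[4];q=q*[1,-1,-1]
    return cv2.projectPoints(q.reshape(-1,1,3),np.zeros(3),np.zeros(3),a[2],a[3])[0][:,0]
p=pr([[.637,-.026,z] for z in (.145,.184,.214,.24)]);print(p)
r=(np.array([.637,-.026,.2])-a[5])@a[4];u,v=int(317.4+600*r[0]/-r[2]),int(239.8-600*r[1]/-r[2]);print(u,v,[(4*(x-u+50)+400,4*(y-v+60)) for x,y in p])
print((pr([[.647,-.026,.2]])-pr([[.637,-.026,.2]])), (pr([[.637,-.016,.2]])-pr([[.637,-.026,.2]])))
# widths from edges in gray
g=cv2.cvtColor(a[0],cv2.COLOR_RGB2GRAY).astype(int)
for z in (.15,.16,.178,.222,.232):
    x,y=pr([[.637,-.026,z]])[0];print(z,round(x,1),g[int(y),int(x)-18:int(x)+19])
E
```

```text
[[324.73847037 235.8121915 ]
 [325.33239194 218.34965559]
 [325.79785735 204.62518767]
 [326.20726493 192.52508188]]
325 211 [(np.float64(598.9538814725704), np.float64(339.2487660077111)), (np.float64(601.329567749211), np.float64(269.3986223620175)), (np.float64(603.1914294101816), np.float64(214.50075068559659)), (np.float64(604.829059709999), np.float64(166.10032751426775))]
[[ 4.2593519  -0.71683947]] [[-2.3663829  -1.57718796]]
0.15 324.8 [171 172 168 166 172 170 167 165 170 169 171 166 169 167 168 154 125 109
 109 111 112 110 111 107 100  93 110 113 105 121 146 153 152 151 149 138
 117]
0.16 325.0 [170 166 169 169 167 168 171 169 170 166 173 166 170 172 167 154 125 109
 108 107 112 106 104 102 106  94  58  42  41  81 125 136 123 104  91  74
  75]
0.178 325.2 [168 167 167 168 168 169 166 172 166 168 167 172 174 169 171 170 167 151
 124 112 128 141 160 175 163 143 117  80  52  57  96 138 150 149 150 143
 141]
0.222 325.9 [171 168 168 169 170 155 137 132 141 146 150 154 160 163 164 169 166 170
 166 168 165 168 165 164 165 168 165 165 165 165 165 161 149 136 132 126
 114]
0.232 326.1 [169 173 170 167 163 135 130 130 141 146 149 153 158 160 161 163 165 162
 165 165 168 168 169 166 166 167 168 168 170 164 162 154 141 133 153 178
 189]
```

The perspective offset accounts for it, so both are aligned to about 1 mm. I'll lower and watch the force.

Emit:
send_rows(
  targets=[
    {"translation": [0, -0.04, 2], "spin": 0, "jaw": 0.3},
    {"translation": [0, -0.04, 3.5], "spin": 0, "jaw": 0.3},
    {"translation": [0, -0.04, 4.5], "spin": 0, "jaw": 0.3},
    {"translation": [0, -0.04, 5.2], "spin": 0, "jaw": 0.3},
    {"translation": [0, -0.04, 5.5], "spin": 0, "jaw": 0.3},
  ],
)

```text
time: 10.15
tool_pos: [0.6371, -0.0261, 0.1983]
tool_rot: [3.142, -0.0, 2.855]
contact_force: [1.1, -0.5, -2.2]
opening: 0.0479
grip_force: 40.0
```

Emit:
send_rows(
  targets=[
    {"translation": [0, 0, 0.7], "spin": 0, "jaw": 0.3},
    {"translation": [0, 0, 1.3], "spin": 0, "jaw": 0.3},
    {"translation": [0, 0, 1.8], "spin": 0, "jaw": 0.3},
    {"translation": [0, 0, 2.2], "spin": 0, "jaw": 0.3},
    {"translation": [0, 0, 2.5], "spin": 0, "jaw": 0.3},
  ],
)

```text
time: 10.65
tool_pos: [0.6372, -0.0261, 0.1734]
tool_rot: [3.141, -0.0, 2.855]
contact_force: [0.4, 1.1, -0.7]
opening: 0.0474
grip_force: 40.0
```

Emit:
send_rows(
  targets=[
    {"translation": [0, 0, 1.2], "spin": 0, "jaw": 0.3},
    {"translation": [0, 0, 2.4], "spin": 0, "jaw": 0.3},
    {"translation": [0, 0, 3.6], "spin": 0, "jaw": 0.3},
    {"translation": [0, 0, 4.5], "spin": 0, "jaw": 0.3},
    {"translation": [0, 0, 4.9], "spin": 0, "jaw": 0.3},
  ],
)

```text
time: 11.15
tool_pos: [0.6368, -0.026, 0.1231]
tool_rot: [-3.142, -0.002, 2.855]
contact_force: [0.1, 0.7, -1.4]
opening: 0.0477
grip_force: 40.0
```

Emit:
send_rows(
  targets=[
    {"translation": [0, 0, 0], "spin": 0, "jaw": 0.7},
    {"translation": [0, 0, 0], "spin": 0, "jaw": 0.8},
    {"translation": [0, 0, 0], "spin": 0, "jaw": 0.8},
    {"translation": [0, 0, 0], "spin": 0, "jaw": 0.8},
    {"translation": [0, 0, -2], "spin": 0, "jaw": 0.8},
  ],
)

```text
time: 11.65
tool_pos: [0.6357, -0.026, 0.1427]
tool_rot: [-3.141, -0.005, 2.855]
contact_force: [1.2, -0.2, -0.4]
opening: 0.0734
grip_force: 0.0
```

Emit:
send_rows(
  targets=[
    {"translation": [0, 0, -4], "spin": 0, "jaw": 0.8},
    {"translation": [0, 0, -8], "spin": 0, "jaw": 0.9},
    {"translation": [0, 0, -12], "spin": 0, "jaw": 1},
    {"translation": [0, 0, -12], "spin": 0, "jaw": 1},
    {"translation": [0, 0, -12], "spin": 0, "jaw": 1},
  ],
)

```text
time: 12.15
tool_pos: [0.6375, -0.0262, 0.266]
tool_rot: [3.141, 0.003, 2.855]
contact_force: [0.7, 0.5, -1.0]
opening: 0.0915
grip_force: 0.0
```

```bash
python3 - <<'E'
from h import *
s=monitor.observe();print(s["time"],s["tool_pos"])
for n in ("scene","wrist"):
    t=cam(n);P,c,uv=cloud(t);r=np.hypot(P[:,0]-.637,P[:,1]+.026)
    m=(r>.018)&(r<.03)&(P[:,2]>.1)&(P[:,2]<.16);print(n,m.sum(),np.percentile(P[m][:,2],[10,50,90]) if m.sum() else 0)
a=np.radians(-36.3)
for y in (143.7,):print(go((.477,-.1745,.22),y))
E
```

```text
12.15 [ 0.63750315 -0.02620114  0.2659912 ]
scene 336 [0.10294528 0.11531058 0.12252408]
wrist 1705 [0.11811878 0.11952998 0.12050488]
(array([ 11.09, -18.76,   4.38]), np.float64(19.9))
```

The spacer is home with its top at 122 mm. Next is the upper disc.

Emit:
send_rows(
  targets=[
    {"translation": [2.2, -3.7, 0], "spin": 4, "jaw": 1},
    {"translation": [4.4, -7.4, 0], "spin": 8, "jaw": 1},
    {"translation": [6.6, -11.1, 0], "spin": 12, "jaw": 1},
    {"translation": [8.8, -14.8, 1], "spin": 16, "jaw": 1},
    {"translation": [11, -18.6, 3], "spin": 19.9, "jaw": 1},
  ],
)

```text
time: 12.75
tool_pos: [0.4778, -0.1742, 0.2342]
tool_rot: [3.142, 0.001, 2.505]
contact_force: [0.8, -1.3, 0.1]
opening: 0.0918
grip_force: 0.0
```

Emit:
send_rows(
  targets=[
    {"translation": [0, 0, 1], "spin": 0, "jaw": 1},
    {"translation": [0, 0, 1], "spin": 0, "jaw": 1},
    {"translation": [0, 0, 1], "spin": 0, "jaw": 1},
    {"translation": [0, 0, 1], "spin": 0, "jaw": 1},
    {"translation": [0, 0, 1], "spin": 0, "jaw": 1},
  ],
)

```text
time: 13.25
tool_pos: [0.4799, -0.1728, 0.225]
tool_rot: [3.141, 0.001, 2.509]
contact_force: [-0.1, -0.6, -0.0]
opening: 0.0918
grip_force: 0.0
```

```bash
python3 meas.py wrist .477 -.1745 .034; python3 - <<'E'
from h import *
f=np.load("c0.npz");t=[f[f"b{i}"] for i in range(6)]
P,c,uv=cloud(t);m=(P[:,2]>.08)&(P[:,0]>.35)&(P[:,0]<.8)&(P[:,1]<-.15)&(P[:,1]>-.5);print("PC",np.percentile(P[m],[1,99],axis=0))
f=np.load("cm.npz");t=[f[f"b{i}"] for i in range(6)];P,c,uv=cloud(t)
m=(np.hypot(P[:,0]-.477,P[:,1]+.1745)<.075)&(abs(P[:,2]-.007)<.006)&(np.hypot(P[:,0]-.477,P[:,1]+.1745)>.04)
E
```

```text
13.25 [ 0.47989313 -0.17275618  0.22503649] [3.14126696e+00 7.86770993e-04 2.50909866e+00]
1830 ((477.2331848144531, -175.2821044921875), (47.67005920410156, 59.36112976074219), 56.004756927490234) z 0.03157688393825067
hole ((476.5677795410156, -174.5906982421875), (22.717906951904297, 32.54389953613281), 53.7703857421875)
outline ((476.4603576660156, -174.79006958007812), (47.211448669433594, 58.92500305175781), 56.332515716552734)
PC [[ 0.47383462 -0.49205257  0.08240015]
 [ 0.79269101 -0.16961072  0.2740815 ]]
```

```bash
python3 - <<'E'
from h import *
f=np.load("c0.npz");t=[f[f"b{i}"] for i in range(6)]
P,c,uv=cloud(t);m=(P[:,2]>.1)&(P[:,0]>.35)&(P[:,0]<.56)&(P[:,1]<-.1)&(P[:,1]>-.5);print("PC",np.percentile(P[m],[1,50,99],axis=0).round(3))
print(go((.4770,-.1748,.013),145))
E
```

```text
PC [[ 0.472 -0.428  0.104]
 [ 0.514 -0.365  0.18 ]
 [ 0.559 -0.323  0.184]]
(array([ 0.12, -0.33, 21.2 ]), np.float64(-1.2))
```

Emit:
send_rows(
  targets=[
    {"translation": [0, -0.2, 4.5], "spin": -1.2, "jaw": 1},
    {"translation": [0, -0.2, 9], "spin": -1.2, "jaw": 1},
    {"translation": [0, -0.2, 13], "spin": -1.2, "jaw": 1},
    {"translation": [0, -0.2, 14], "spin": -1.2, "jaw": 1},
    {"translation": [0, -0.2, 14], "spin": -1.2, "jaw": 1},
  ],
)

```text
time: 13.8
tool_pos: [0.4777, -0.1745, 0.084]
tool_rot: [-3.141, -0.002, 2.529]
contact_force: [-0.4, 0.5, -0.3]
opening: 0.0921
grip_force: 0.0
```

```bash
python3 - <<'E'
from h import *
for i in range(3):
    s=monitor.observe();print(s["tool_pos"],s["tool_rot"]);print(go((.4770,-.1748,.013),145));cam("top")
E
python3 meas.py wrist .477 -.1745 .034
```

```text
[ 0.47766491 -0.17450484  0.08402421] [-3.14139932e+00 -2.49999348e-03  2.52888513e+00]
(array([ 0.02, -0.06,  7.1 ]), np.float64(-0.1))
[ 0.47867906 -0.17509493  0.08555042] [3.14137579e+00 7.94801208e-04 2.52878119e+00]
(array([ 0.16, -0.07,  7.25]), np.float64(-0.1))
[ 0.47921384 -0.17545565  0.08640311] [3.14118619e+00 2.87025325e-03 2.52871275e+00]
(array([ 0.24, -0.08,  7.34]), np.float64(-0.1))
13.95 [ 0.47937847 -0.17561253  0.08677175] [3.14108362 0.00390281 2.52862759]
4573 ((477.39068603515625, -175.298828125), (48.01559066772461, 59.66673278808594), 55.0345573425293) z 0.03154951850269569
hole ((475.9119873046875, -174.64012145996094), (21.854082107543945, 31.791093826293945), 54.88639831542969)
outline ((476.1552734375, -174.4500274658203), (47.09521484375, 58.798316955566406), 54.99978256225586)
```

Emit:
send_rows(
  targets=[
    {"translation": [0.15, -0.07, 3], "spin": 0, "jaw": 1},
    {"translation": [0.15, -0.07, 5.5], "spin": 0, "jaw": 1},
    {"translation": [0.15, -0.07, 6.8], "spin": 0, "jaw": 1},
    {"translation": [0.15, -0.07, 7.2], "spin": 0, "jaw": 1},
    {"translation": [0.15, -0.07, 7.2], "spin": 0, "jaw": 1},
  ],
)

```text
time: 14.5
tool_pos: [0.4769, -0.175, 0.0135]
tool_rot: [3.141, 0.001, 2.528]
contact_force: [-0.6, -0.1, -0.3]
opening: 0.0918
grip_force: 0.0
```

Emit:
send_rows(
  targets=[
    {"translation": [0, 0, 0], "spin": 0, "jaw": 0.6},
    {"translation": [0, 0, 0], "spin": 0, "jaw": 0.4},
    {"translation": [0, 0, 0], "spin": 0, "jaw": 0.3},
    {"translation": [0, 0, 0], "spin": 0, "jaw": 0.3},
    {"translation": [0, 0, 0], "spin": 0, "jaw": 0.3},
  ],
)

```text
time: 15.0
tool_pos: [0.4763, -0.1747, 0.0129]
tool_rot: [3.141, 0.0, 2.528]
contact_force: [0.8, 0.2, 0.1]
opening: 0.0562
grip_force: 0.0
```

Emit:
send_rows(
  targets=[
    {"translation": [0, 0, 0], "spin": 0, "jaw": 0.3},
    {"translation": [0, 0, 0], "spin": 0, "jaw": 0.3},
    {"translation": [0, 0, 0], "spin": 0, "jaw": 0.3},
    {"translation": [0, 0, 0], "spin": 0, "jaw": 0.3},
    {"translation": [0, 0, -2], "spin": 0, "jaw": 0.3},
  ],
)

```text
time: 15.5
tool_pos: [0.4743, -0.1737, 0.0306]
tool_rot: [-3.141, -0.006, 2.528]
contact_force: [0.2, 0.8, -3.7]
opening: 0.0473
grip_force: 40.0
```

Emit:
send_rows(
  targets=[
    {"translation": [0, 0, -4], "spin": 0, "jaw": 0.3},
    {"translation": [0, 0, -8], "spin": 0, "jaw": 0.3},
    {"translation": [0, 0, -12], "spin": 0, "jaw": 0.3},
    {"translation": [0, 0, -16], "spin": 0, "jaw": 0.3},
    {"translation": [0, 0, -20], "spin": 0, "jaw": 0.3},
  ],
)

```text
time: 16.0
tool_pos: [0.4754, -0.1744, 0.2336]
tool_rot: [-3.141, -0.002, 2.528]
contact_force: [1.7, -1.8, -5.4]
opening: 0.0474
grip_force: 40.0
```

Emit:
send_rows(
  targets=[
    {"translation": [-0.8, 3.6, 0], "spin": -4, "jaw": 0.3},
    {"translation": [-1.6, 7.6, 0], "spin": -8, "jaw": 0.3},
    {"translation": [-2.5, 11.6, 0], "spin": -12, "jaw": 0.3},
    {"translation": [-3.4, 15.6, 0], "spin": -16, "jaw": 0.3},
    {"translation": [-4.2, 19.4, 0], "spin": -18.7, "jaw": 0.3},
  ],
)

```text
time: 16.5
tool_pos: [0.6228, -0.039, 0.2315]
tool_rot: [-3.141, -0.002, 2.857]
contact_force: [0.7, -0.4, -3.7]
opening: 0.0477
grip_force: 40.0
```

Emit:
send_rows(
  targets=[
    {"translation": [0.3, 2.0, 0], "spin": 0, "jaw": 0.3},
    {"translation": [0.3, 2.0, 0], "spin": 0, "jaw": 0.3},
    {"translation": [0.3, 2.0, 0], "spin": 0, "jaw": 0.3},
    {"translation": [0.3, 2.0, 0], "spin": 0, "jaw": 0.3},
    {"translation": [0.3, 2.0, 0], "spin": 0, "jaw": 0.3},
  ],
)

```text
time: 17.0
tool_pos: [0.6247, -0.0213, 0.2327]
tool_rot: [-3.141, -0.0, 2.853]
contact_force: [0.8, 0.7, -3.4]
opening: 0.0475
grip_force: 40.0
```

```bash
python3 - <<'E'
from h import *
s=monitor.observe();print(s["time"],s["tool_pos"],s["tool_rot"],s["contact_force"]);print(go((.637,-.026,.21),163.6))
w=cam("wrist");t=cam("top")
o=np.zeros((480,800,3),np.uint8);o[:,:500]=cv2.resize(w[0][60:300,192:442],(500,480))
a=cam("scene");r=(np.array([.637,-.026,.19])-a[5])@a[4];u,v=int(317.4+600*r[0]/-r[2]),int(239.8-600*r[1]/-r[2])
o[:,500:]=cv2.resize(a[0][v-60:v+60,u-37:u+38],(300,480),interpolation=cv2.INTER_CUBIC);save(o,"p2.png")
print(go((.637,-.026,.21),163.6))
E
```

```text
17.0 [ 0.62465267 -0.02131421  0.23271057] [-3.14132228e+00 -2.02316146e-04  2.85322740e+00] [ 0.8169347   0.71187976 -3.41512123]
(array([-1.32, -0.1 ,  2.27]), np.float64(-0.1))
(array([-1.31, -0.14,  2.29]), np.float64(-0.1))
```

View pics/p2.png

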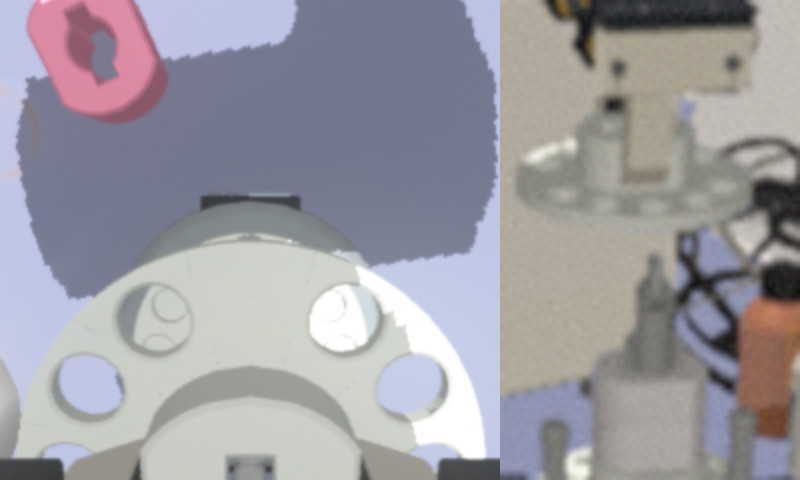

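The wrist half shows the disc keyway (250,465) symmetric about the tool axis. The scene half shows the disc level, with the spacer seated below. I need 13 mm more along −tool x before lowering.

Emit:
send_rows(
  targets=[
    {"translation": [-1.3, -0.12, 0], "spin": 0, "jaw": 0.3},
    {"translation": [-1.3, -0.12, 0], "spin": 0, "jaw": 0.3},
    {"translation": [-1.3, -0.12, 1.5], "spin": 0, "jaw": 0.3},
    {"translation": [-1.3, -0.12, 2.7], "spin": 0, "jaw": 0.3},
    {"translation": [-1.3, -0.12, 3], "spin": 0, "jaw": 0.3},
  ],
)

```text
time: 17.65
tool_pos: [0.6359, -0.0249, 0.2007]
tool_rot: [-3.141, -0.004, 2.855]
contact_force: [-0.0, -0.9, -3.6]
opening: 0.0481
grip_force: 40.0
```

```bash
python3 -c "
from h import *
s=monitor.observe();print(s['tool_pos'],s['contact_force']);print(go((.637,-.026,.148),163.6))"
```

```text
[ 0.63593026 -0.02490449  0.20072879] [-0.01880604 -0.90647712 -3.63720769]
(array([-0.15, -0.07,  5.27]), np.float64(-0.0))
```

Emit:
send_rows(
  targets=[
    {"translation": [-0.06, -0.07, 0.8], "spin": 0, "jaw": 0.3},
    {"translation": [-0.06, -0.07, 1.5], "spin": 0, "jaw": 0.3},
    {"translation": [-0.06, -0.07, 2.2], "spin": 0, "jaw": 0.3},
    {"translation": [-0.06, -0.07, 2.7], "spin": 0, "jaw": 0.3},
    {"translation": [-0.06, -0.07, 3], "spin": 0, "jaw": 0.3},
  ],
)

```text
time: 18.15
tool_pos: [0.6373, -0.0257, 0.1721]
tool_rot: [3.141, -0.001, 2.855]
contact_force: [-1.7, 0.6, -3.4]
opening: 0.0476
grip_force: 40.0
```

```bash
python3 -c "
from h import *
s=monitor.observe();print(s['tool_pos'],s['contact_force']);print(go((.637,-.026,.148),163.6))"
```

```text
[ 0.63730546 -0.02572973  0.1721182 ] [-1.67571156  0.62809306 -3.42259498]
(array([ 0.02, -0.03,  2.41]), np.float64(-0.0))
```

Underside at about 159 mm, so the disc is around the nose with no contact. Now onto the keys.

Emit:
send_rows(
  targets=[
    {"translation": [0, 0, 0.6], "spin": 0, "jaw": 0.3},
    {"translation": [0, 0, 1.2], "spin": 0, "jaw": 0.3},
    {"translation": [0, 0, 1.7], "spin": 0, "jaw": 0.3},
    {"translation": [0, 0, 2.1], "spin": 0, "jaw": 0.3},
    {"translation": [0, 0, 2.5], "spin": 0, "jaw": 0.3},
  ],
)

```text
time: 18.65
tool_pos: [0.6374, -0.0256, 0.1474]
tool_rot: [3.141, -0.0, 2.855]
contact_force: [-2.0, 2.2, -2.6]
opening: 0.0477
grip_force: 40.0
```

Emit:
send_rows(
  targets=[
    {"translation": [0, 0, 0.4], "spin": 0, "jaw": 0.3},
    {"translation": [0, 0, 0.7], "spin": 0, "jaw": 0.3},
    {"translation": [0, 0, 0.9], "spin": 0, "jaw": 0.3},
    {"translation": [0, 0, 0.9], "spin": 0, "jaw": 0.3},
    {"translation": [0, 0, 0.9], "spin": 0, "jaw": 0.3},
  ],
)

```text
time: 19.15
tool_pos: [0.6373, -0.0257, 0.1383]
tool_rot: [3.141, -0.001, 2.855]
contact_force: [-1.9, 3.9, -5.1]
opening: 0.048
grip_force: 40.0
```

Emit:
send_rows(
  targets=[
    {"translation": [0, 0, 0.1], "spin": 0, "jaw": 0.6},
    {"translation": [0, 0, 0], "spin": 0, "jaw": 0.7},
    {"translation": [0, 0, 0], "spin": 0, "jaw": 0.7},
    {"translation": [0, 0, 0], "spin": 0, "jaw": 0.7},
    {"translation": [0, 0, -2], "spin": 0, "jaw": 0.7},
  ],
)

```text
time: 19.65
tool_pos: [0.6362, -0.0259, 0.1566]
tool_rot: [-3.141, -0.005, 2.854]
contact_force: [-0.7, -0.3, -0.3]
opening: 0.0642
grip_force: 0.0
```

Emit:
send_rows(
  targets=[
    {"translation": [0, 0, -4], "spin": 0, "jaw": 0.7},
    {"translation": [0, 0, -8], "spin": 0, "jaw": 0.7},
    {"translation": [0, 0, -10], "spin": 0, "jaw": 0.7},
    {"translation": [0, 0, -10], "spin": 0, "jaw": 0.3},
    {"translation": [0, 0, -10], "spin": 0, "jaw": 0},
  ],
)

```text
time: 20.15
tool_pos: [0.6374, -0.0259, 0.2584]
tool_rot: [3.142, 0.0, 2.855]
contact_force: [0.7, 1.1, -0.2]
opening: 0.053
grip_force: 0.0
```

```bash
python3 - <<'E'
from h import *
s=monitor.observe();print(s["time"],s["tool_pos"],s["tool_rot"],s["opening"])
w=cam("wrist");P,c,uv=cloud(w);r=np.hypot(P[:,0]-.637,P[:,1]+.026)
for n,a,b,z0,z1 in (("hub",.016,.023,.14,.175),("plate",.035,.058,.11,.145),("tongue",0,.02,.176,.19)):
    m=(r>a)&(r<b)&(P[:,2]>z0)&(P[:,2]<z1);q=P[m];print(n,m.sum(),np.percentile(q[:,2],[5,50,95]).round(4),q.mean(0).round(4))
    if n!="tongue":
        A=np.c_[q[:,:2]-q[:,:2].mean(0),np.ones(len(q))];print(" slope",np.linalg.lstsq(A,q[:,2],rcond=None)[0][:2])
E
```

```text
20.15 [ 0.6374095  -0.02591655  0.25838636] [3.14157701e+00 1.49549705e-04 2.85460232e+00] 0.052976905051882475
hub 1362 [0.1522 0.1536 0.1547] [ 0.637  -0.026   0.1534]
 slope [-0.01883765  0.00786458]
plate 5743 [0.1236 0.1275 0.1287] [ 0.6325 -0.0246  0.1272]
 slope [-0.00452857  0.00175938]
tongue 154 [0.1774 0.1806 0.1822] [ 0.637  -0.026   0.1803]
```

The upper disc is home, level and centred. To tip the tongue, I'll sweep the closed fingers along tool +y at a TCP height of about 175 mm.

Emit:
send_rows(
  targets=[
    {"translation": [0, -3, 0], "spin": 0, "jaw": 0},
    {"translation": [0, -5, 0], "spin": 0, "jaw": 0},
    {"translation": [0, -5, 0], "spin": 0, "jaw": 0},
    {"translation": [0, -5, 0], "spin": 0, "jaw": 0},
    {"translation": [0, -5, 0], "spin": 0, "jaw": 0},
  ],
)

```text
time: 20.7
tool_pos: [0.6233, -0.073, 0.2578]
tool_rot: [3.141, -0.001, 2.855]
contact_force: [-0.5, -0.5, 0.5]
opening: 0.0085
grip_force: 0.0
```

Emit:
send_rows(
  targets=[
    {"translation": [0, 0, 3], "spin": 0, "jaw": 0},
    {"translation": [0, 0, 6], "spin": 0, "jaw": 0},
    {"translation": [0, 0, 8.3], "spin": 0, "jaw": 0},
    {"translation": [0, 0, 8.3], "spin": 0, "jaw": 0},
    {"translation": [0, 0, 8.3], "spin": 0, "jaw": 0},
  ],
)

```text
time: 21.2
tool_pos: [0.6237, -0.0731, 0.176]
tool_rot: [3.141, -0.0, 2.856]
contact_force: [0.7, 0.4, 0.3]
opening: 0.0007
grip_force: 0.0
```

```bash
python3 -c "
from h import *
s=monitor.observe();print(s['tool_pos'],s['contact_force'],s['opening']);print(go((.637,-.026,.175),163.6))"
```

```text
[ 0.62369716 -0.07312275  0.17601173] [0.70084306 0.37739998 0.25197788] 0.0007371367526805583
(array([0.05, 4.9 , 0.1 ]), np.float64(0.0))
```

Emit:
send_rows(
  targets=[
    {"translation": [0, 1, 0], "spin": 0, "jaw": 0},
    {"translation": [0, 2, 0], "spin": 0, "jaw": 0},
    {"translation": [0, 3, 0], "spin": 0, "jaw": 0},
    {"translation": [0, 3.7, 0], "spin": 0, "jaw": 0},
    {"translation": [0, 4.4, 0], "spin": 0, "jaw": 0},
  ],
)

```text
time: 21.7
tool_pos: [0.6363, -0.0309, 0.1768]
tool_rot: [-3.141, 0.001, 2.855]
contact_force: [-1.3, -0.7, 2.3]
opening: 0.0006
grip_force: 1.0
```

Emit:
send_rows(
  targets=[
    {"translation": [0, 0.8, 0], "spin": 0, "jaw": 0},
    {"translation": [0, 1.6, 0], "spin": 0, "jaw": 0},
    {"translation": [0, 2.2, 0], "spin": 0, "jaw": 0},
    {"translation": [0, 2.6, 0], "spin": 0, "jaw": 0},
    {"translation": [0, 2.6, 0], "spin": 0, "jaw": 0},
  ],
)

```text
time: 22.2
tool_pos: [0.6433, -0.0059, 0.1755]
tool_rot: [3.141, -0.0, 2.855]
contact_force: [0.4, 0.0, 0.3]
opening: 0.0002
grip_force: 0.0
```

Emit:
send_rows(
  targets=[
    {"translation": [0, 0, -3], "spin": 0, "jaw": 0},
    {"translation": [0, 0, -7], "spin": 0, "jaw": 0},
    {"translation": [2, 0, -10], "spin": 0, "jaw": 0},
    {"translation": [3, 0, -12], "spin": 0, "jaw": 0},
    {"translation": [3, 0, -12], "spin": 0, "jaw": 0},
  ],
)

```text
time: 22.7
tool_pos: [0.6148, 0.0018, 0.2997]
tool_rot: [3.14, 0.007, 2.855]
contact_force: [0.7, 0.4, -0.8]
opening: 0.0005
grip_force: 0.0
```

```bash
python3 - <<'E'
from h import *
s=monitor.observe();print(s["time"],s["tool_pos"])
w=cam("wrist");P,c,uv=cloud(w);d=P[:,:2]-[.637,-.026];y=d@[np.cos(np.radians(73.6)),np.sin(np.radians(73.6))];x=d@[np.cos(np.radians(-16.4)),np.sin(np.radians(-16.4))]
m=(abs(x)<.002)&(abs(y)<.035)&(P[:,2]>.1)
for a in np.arange(-.034,.035,.004):
    k=m&(abs(y-a)<.002);print(round(a,3),k.sum(),np.round(np.median(P[k][:,2]),4) if k.sum() else '')
r=np.hypot(*d.T);m=(r>.035)&(r<.058)&(P[:,2]>.11)&(P[:,2]<.145);print("plate",np.percentile(P[m][:,2],[5,50,95]))
E
```

```text
22.7 [0.61480318 0.00182811 0.29965485]
-0.034 10 0.1271
-0.03 17 0.1274
-0.026 0 
-0.022 17 0.1531
-0.018 19 0.1537
-0.014 17 0.1536
-0.01 8 0.1484
-0.006 6 0.1652
-0.002 23 0.167
0.002 19 0.1689
0.006 20 0.1708
0.01 25 0.1718
0.014 29 0.1721
0.018 28 0.1686
0.022 17 0.1534
0.026 13 0.1278
0.03 14 0.1276
0.034 9 0.1281
plate [0.12333256 0.12748005 0.12877527]
```

The tongue is tipped about 1.2 rad. I'll press it a bit further down from above, over its tip and clear of the nose.

```bash
python3 -c "
from h import *
a=np.radians(73.6);print(go((.637+.031*np.cos(a),-.026+.031*np.sin(a),.17),163.6))"
```

```text
(array([-2.88,  1.07, 12.72]), np.float64(-0.0))
```

Emit:
send_rows(
  targets=[
    {"translation": [-2.9, 1, 2], "spin": 0, "jaw": 0},
    {"translation": [-2.9, 1, 6], "spin": 0, "jaw": 0},
    {"translation": [-2.9, 1, 10], "spin": 0, "jaw": 0},
    {"translation": [-2.9, 1, 11.5], "spin": 0, "jaw": 0},
    {"translation": [-2.9, 1, 12.2], "spin": 0, "jaw": 0},
  ],
)

```text
time: 23.25
tool_pos: [0.6435, 0.0031, 0.169]
tool_rot: [-3.14, -0.007, 2.854]
contact_force: [-0.8, -0.3, 0.2]
opening: 0.0006
grip_force: 0.0
```

Emit:
send_rows(
  targets=[
    {"translation": [0, 0, 0.2], "spin": 0, "jaw": 0},
    {"translation": [0, 0, 0.4], "spin": 0, "jaw": 0},
    {"translation": [0, 0, 0.4], "spin": 0, "jaw": 0},
    {"translation": [0, 0, -2], "spin": 0, "jaw": 0},
    {"translation": [0, 0, -6], "spin": 0, "jaw": 0},
  ],
)

```text
time: 23.75
tool_pos: [0.6439, 0.0033, 0.2326]
tool_rot: [-3.141, -0.005, 2.855]
contact_force: [1.5, -0.2, -0.2]
opening: 0.0001
grip_force: 0.0
```

Emit:
send_rows(
  targets=[
    {"translation": [2, 0, -4], "spin": 0, "jaw": 0},
    {"translation": [5, 0, -6], "spin": 0, "jaw": 0},
    {"translation": [5, 0, -6], "spin": 0, "jaw": 0},
    {"translation": [5, 0, -6], "spin": 0, "jaw": 0},
    {"translation": [5, 0, -6], "spin": 0, "jaw": 0},
  ],
)

```text
time: 24.25
tool_pos: [0.5973, 0.0171, 0.293]
tool_rot: [-3.141, -0.001, 2.855]
contact_force: [0.1, 0.2, -0.1]
opening: 0.0005
grip_force: 0.0
```

```bash
python3 - <<'E'
from h import *
s=monitor.observe();print(s["time"],s["tool_pos"])
w=cam("wrist");P,c,uv=cloud(w);d=P[:,:2]-[.637,-.026];y=d@[np.cos(np.radians(73.6)),np.sin(np.radians(73.6))];x=d@[np.cos(np.radians(-16.4)),np.sin(np.radians(-16.4))]
m=(abs(x)<.002)&(abs(y)<.035)&(P[:,2]>.1)
for a in np.arange(-.01,.027,.004):
    k=m&(abs(y-a)<.002);print(round(a,3),k.sum(),np.round(np.median(P[k][:,2]),4) if k.sum() else '')
r=np.hypot(*d.T);m=(r>.035)&(r<.058)&(P[:,2]>.11)&(P[:,2]<.145);print("plate",np.percentile(P[m][:,2],[5,50,95]))
a=cam("scene");r=(np.array([.637,-.026,.13])-a[5])@a[4];u,v=int(317.4+600*r[0]/-r[2]),int(239.8-600*r[1]/-r[2])
save(cv2.resize(a[0][v-60:v+60,u-80:u+80],None,fx=4,fy=4,interpolation=cv2.INTER_CUBIC),"f.png")
E
```

```text
24.25 [0.59730135 0.01714413 0.29295382]
-0.01 8 0.1519
-0.006 0 
-0.002 0 
0.002 0 
0.006 0 
0.01 0 
0.014 0 
0.018 0 
0.022 4 0.1282
0.026 15 0.128
plate [0.12305746 0.12751743 0.12875704]
```

View pics/f.png

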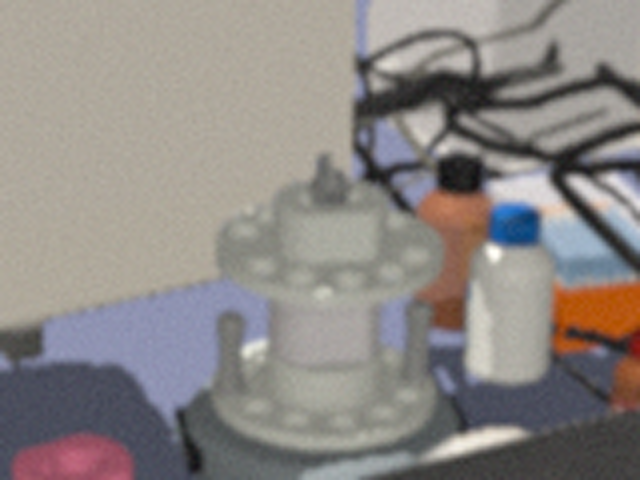

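The scene crop shows the stack seated: lower disc, spacer, upper disc, with the tongue and nose at (328,170). I'll clear the arm from the wrist view and check the tongue once more.

Emit:
send_rows(
  targets=[
    {"translation": [4, 0, 0], "spin": 0, "jaw": 0.5},
    {"translation": [8, 0, 0], "spin": 0, "jaw": 1},
    {"translation": [8, 0, 0], "spin": 0, "jaw": 1},
    {"translation": [8, 0, 0], "spin": 0, "jaw": 1},
    {"translation": [8, 0, 0], "spin": 0, "jaw": 1},
  ],
)

```text
time: 24.85
tool_pos: [0.5215, 0.0396, 0.2935]
tool_rot: [3.142, 0.0, 2.854]
contact_force: [0.1, -0.1, 0.7]
opening: 0.0359
grip_force: 0.0
```

```bash
python3 - <<'E'
from h import *
for n in ("wrist","top","scene"):
    w=cam(n);P,c,uv=cloud(w);d=P[:,:2]-[.637,-.026];y=d@[np.cos(np.radians(73.6)),np.sin(np.radians(73.6))];x=d@[np.cos(np.radians(-16.4)),np.sin(np.radians(-16.4))]
    m=(abs(x)<.004)&(abs(y)<.035)&(P[:,2]>.1)&(P[:,2]<.2);print(n,[(round(a*1000),np.round(np.median(P[m&(abs(y-a)<.002)][:,2]),4)) for a in np.arange(-.014,.027,.004) if (m&(abs(y-a)<.002)).sum()])
    r=np.hypot(*d.T);m=(r<.025)&(P[:,2]>.1)&(P[:,2]<.2);print(m.sum(),P[m][:,2].max() if m.sum() else '')
E
```

```text
wrist [(-14, np.float64(0.1537)), (-10, np.float64(0.1531)), (-6, np.float64(0.1655)), (-2, np.float64(0.1669)), (2, np.float64(0.1683)), (6, np.float64(0.1699)), (10, np.float64(0.1672)), (14, np.float64(0.167)), (18, np.float64(0.1637)), (22, np.float64(0.1535))]
1079 0.17457977526218837
top [(10, np.float64(0.173))]
31 0.1735272828508283
scene [(-14, np.float64(0.1568)), (-10, np.float64(0.1578)), (-6, np.float64(0.1645)), (-2, np.float64(0.1678)), (2, np.float64(0.1703)), (6, np.float64(0.1704)), (10, np.float64(0.1736)), (14, np.float64(0.1742)), (18, np.float64(0.1688))]
343 0.17652346136401514
```

```bash
python3 -c "
from h import *
print(job.hand_in())"
```

```text
the job is handed in; nothing more can be done
None
```

The carousel is back on its drive and the job is handed in at about 25 s; no verdict was returned. The last camera checks showed both discs and the spacer seated and the tongue laid over at least 1.2 rad. I never moved near the jar or bottles.

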